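# Show the flat beater to the video call

### The job

A colleague on a video call wants to check the mixer's flat beater for chips: pick the flat beater (the wide open frame, not either of the two narrow dough hooks) out of the slotted wooden block and show it to the phone. Finish while still holding it quite still in the air, drive stub up, with its middle 15 cm straight out from the middle of the phone's screen and the beater parallel to the leaning screen, broad face to the glass and its long axis running the same way as the phone's. The program ends with the beater in the grip, never let go; do not touch the phone or its stand, and leave the dough hooks, salt cellar and cake ring where they are.

Things in the scene. Friction and masses are not known exactly. Their poses are not given: they have to be found in the camera images.
- beater_mid (a point): Middle of the flat beater, on its centre line half-way up, 75 mm above its foot. Aluminium, 150 mm tall, 0.15 to 0.31 kg, upright in a slot of the block. Lower 100 mm: flat open frame, 14 mm thick, 110 mm wide at most, 54 mm at the flat foot; upper 50 mm: the drive stub. Own x along the frame's width, y square to its broad faces (alike: show either), z up the stub.
- beater_stub (a point): Middle of the beater's drive stub, where it is best gripped: upright on the centre line, 26 mm (own x) by 22 mm (own y) by 50 mm tall, 50 mm above the beater's middle; same axes as beater_mid.
- chook_mid (a point): Middle (75 mm above its foot) of the C-shaped dough hook, aluminium bar, 150 mm tall, frame part only about 60 mm wide, with the same drive stub, standing in another slot; axes as for the beater. Leave it.
- shook_mid (a point): Middle (75 mm above its foot) of the zigzag dough hook, aluminium bar, 150 mm tall, frame part only about 55 mm wide, with the same drive stub, standing in the remaining slot; axes as for the beater. Leave it.
- block: Fixed wooden block 140 mm (own x) by 190 mm (own y) by 45 mm high, origin at the centre of its underside. Three slots, each 120 mm along own x by 20 mm along own y and 37 mm deep, at own y = -62, 0 and +62 mm; their floors are 8 mm above the counter. Any attachment may be in any slot, its own axes along the block's.
- stand: Fixed dark steel phone stand on the counter, foot 100 by 90 mm, origin on the counter below the phone's lower edge. The phone, 75 by 150 by 9 mm, stands portrait on it, its lower edge 50 mm above the counter, leaning back 0.3 to 0.6 rad from upright; the stand faces its own -x.
- screen (a point): Middle of the phone's screen. It has the phone's axes: own -x points straight out of the screen (and upwards, as the phone leans back), y across the phone, z up along the phone's length.
- show (a point): The point in the air 150 mm straight out from the middle of the screen (along the screen's own -x), where the middle of the beater is to be held; same axes as screen.
- cellar: Round white ceramic salt cellar with lid, 82 mm across, 56 mm (with knob 62 mm) high, origin at the centre of its underside. Leave it.
- cakering: Aluminium cake ring, 120 mm across, 50 mm high, thin wall, origin at the centre of its underside. Leave it.
Not all that is in view belongs to the job. What is shaped like the part that bears beater_mid but purple is not meant.

How it is judged:
By the outcome, as a careful person would: the job done as asked, in the order asked, and still so for the second after the job is handed in, while the arm keeps its last pose, push and grip.
It also fails if it takes over 35 s, if anything falls off the work surface, if the arm or the gripper's body presses on something with over 40 N, if the wrist force passes 120 N, or if a joint passes its speed limit or range.

### The arm

A 6-joint arm with a two-finger parallel gripper is mounted at the origin on the work surface. World frame = base frame: x ahead of the robot, y to its left, z up, the work surface at z = 0. Lengths are in m, angles in rad, forces in N, time in s.
With the tool pointing down it reaches from about 0.275 to 0.875 m from the base axis. Payload 12.5 kg.
Tool frame: the origin (TCP) lies at the very end of the fingers, on their centre line; the grasp point (between the pads) lies 19 mm behind it; z points along the fingers, y is the line along which they close (so a half turn about z gives the same grasp; the last joint's range is limited). The gripper opens to 85 mm and grips with 20 to 120 N. Pads are 22 mm wide; open, the fingers measure 114 mm over their backs; the gripper's body (76 mm by 85 mm) begins 54 mm behind the grasp point. The pads swing forward as they close: fully open they stand 13 mm farther back than shut.
Start: joints at [-1.363, 0.351, 1.652, -0, 1.139, -0.085], TCP at [0.159, -0.527, 0.231] pointing down, gripper open.
Joint ranges: [-2.75, 2.75], [-0.79, 2.1], [0.01, 2.65], [-1.57, 4.71], [0.07, 3.14], [-2.87, 2.87]. Speed limits (rad/s): [2.22, 2.22, 2.79, 3.14, 3.14, 3.14].

### API

Orientations are given as a 3x3 rotation matrix whose columns are the frame's x, y, z axes.
In Python, from bench import manip gives the robot as it stands. Calls block until the motion is done:
- manip.move_ptp(position, orientation): joint-space move of the TCP to a pose.
- manip.move_l(position, attitude=None, max_speed=0.15): straight line of the TCP; attitude=None keeps the orientation; max_speed is the mean speed in m/s.
- manip.move_j(angles): joint-space move.
- manip.set_gripper(opening, effort=None): opening from 0.0 (shut) to 1.0 (fully open); effort is the grip in N (None keeps the last); returns when the fingers have stopped.
- manip.dwell(seconds).
- manip.inverse_kinematics(position, orientation): joint angles nearest the present ones, or None.
- manip.grab_frame(name): name is "scene" or "top" or "wrist"; returns (picture, depth): 400x640x3 uint8, red, green, blue; 400x640 float32, m along the optical axis (not along the pixel's ray), 0 where there is no reading.
- manip.get_calibration(name): a dict with "camera_matrix" (3x3 intrinsics, pixels), "R" (3x3) and "t" (3): a world point X has camera coordinates R X + t. Camera axes: x right, y down, z forward; pixel columns grow to the right and rows downward; lengths in m; the calibration is good to about 2 mm. A picture is of the moment at which its call begins: read the wrist's pose just before it. get_calibration takes no time and is no camera call; for the wrist camera it gives the pose at the moment of the call.
A pose or a line that the arm cannot do raises manip.Unreachable and nothing moves.
- manip.sign_off(): hands the job in; it is judged then, once.
Trained networks look in the newest picture that a camera, given by its name, has taken for a name from the list of things; names that differ only in an ending like _2 or _b are one class to them, and where a whole thing is asked for, a point or a joint stands for the part that bears it (a point fixed in the world has none). Each returns a list of dicts, best first, with "confidence" (0 to 1); they miss things now and then, are a little off and sometimes report something else, mostly with a low value. They report only what shows in the picture. A call takes as long as a camera call. They do not tell look-alikes from the thing itself.
- manip.look_for(camera, name): "at" ([x, y, z] in m, in world coordinates, good to about 4 mm: the middle of the surface that is visible of it).
Readings, each from a call of its own:
- manip.current_time(): time.
- manip.current_qpos(): joint angles.
- manip.current_joint_vel(): joint speeds.
- manip.current_joint_torque(): joint torques, N m.
- manip.current_ee_pos(): TCP position.
- manip.current_tcp_rot(): TCP orientation.
- manip.current_force(): force on the tool from outside, world axes, zero at the start.
- manip.current_ft_torque(): the same for the moment, N m.
- manip.current_grip_width(): opening from 0.0 (shut) to 1.0 (fully open).
- manip.current_grip_force(): force on a finger pad.
Only numpy, scipy, OpenCV 4.12 (cv2) and the standard library are available. Lean on these libraries where they do the work, as an engineer would, in place of code of your own. Each camera call takes 0.05 s, during which the arm holds its last target. There are 200 camera calls.

## Working session

There is one attempt and no reset: what is moved stays moved. The work goes in short steps, each a Python script; the robot and the scene stay as the last script left them, time stands still between calls to the robot, and variables do not carry over. Pictures are saved under pics/ and viewed, at most 10 in all, crops included, and the job is handed in when it is done.

```bash
mkdir -p pics; cat > h.py <<'E'
import numpy as np, cv2
from bench import manip
def cloud(n):
    im,d=manip.grab_frame(n); c=manip.get_calibration(n)
    K,R,t=map(np.array,(c["camera_matrix"],c["R"],c["t"]))
    v,u=np.mgrid[:400,:640]
    P=np.stack([(u-K[0,2])/K[0,0]*d,(v-K[1,2])/K[1,1]*d,d],-1)
    return im,d,(P-t.ravel())@R
E
python3 - <<'E'
from h import *
for n in("scene","top"):
    im,d,W=cloud(n); cv2.imwrite(f"pics/{n}.png",im[...,::-1]); np.savez(f"{n}.npz",im=im,d=d,W=W)
    for k in("beater_mid","beater_stub","chook_mid","shook_mid","block","stand","screen","cellar","cakering"):
        print(n,k,[(np.round(r["at"],3).tolist(),round(r["confidence"],2)) for r in manip.look_for(n,k)][:4])
print(manip.current_time())
E
```

```text
scene beater_mid [([0.352, -0.128, 0.068], 0.97), ([0.551, -0.186, 0.123], 0.79)]
scene beater_stub [([0.552, -0.192, 0.122], 0.58), ([0.354, -0.127, 0.068], 0.58), ([0.52, -0.236, 0.13], 0.29)]
scene chook_mid [([0.578, -0.128, 0.119], 0.63)]
scene shook_mid [([0.523, -0.233, 0.131], 0.78)]
scene block [([0.55, -0.191, 0.045], 0.59), ([0.551, -0.186, 0.123], 0.29)]
scene stand [([0.592, 0.299, 0.097], 0.97)]
scene screen [([0.583, 0.302, 0.128], 0.75)]
scene cellar [([0.421, 0.084, 0.053], 0.9), ([0.55, -0.185, 0.121], 0.29)]
scene cakering [([0.786, 0.065, 0.029], 0.6)]
top beater_mid [([0.352, -0.122, 0.091], 0.95), ([0.54, -0.176, 0.093], 0.71), ([0.513, -0.235, 0.117], 0.22)]
top beater_stub [([0.353, -0.116, 0.088], 0.68), ([0.538, -0.173, 0.089], 0.6)]
top chook_mid [([0.567, -0.121, 0.126], 0.8)]
top shook_mid [([0.512, -0.231, 0.117], 0.76)]
top block [([0.538, -0.168, 0.045], 0.57)]
top stand [([0.581, 0.296, 0.094], 0.94)]
top screen [([0.583, 0.302, 0.131], 0.76), ([0.542, -0.173, 0.091], 0.2)]
top cellar [([0.406, 0.089, 0.054], 0.58)]
top cakering [([0.811, 0.05, 0.033], 0.97), ([0.586, 0.303, 0.132], 0.6)]
1.0
```

View pics/scene.png

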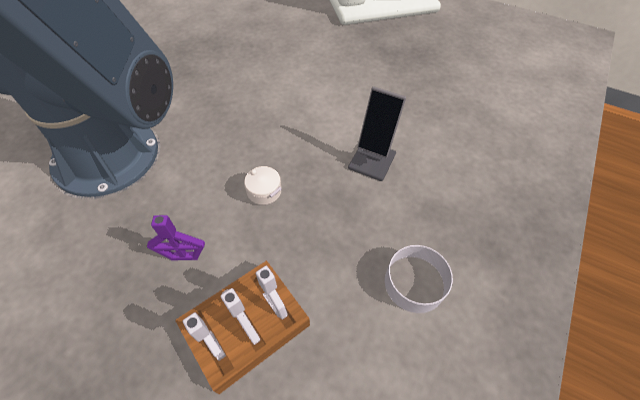

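View pics/top.png

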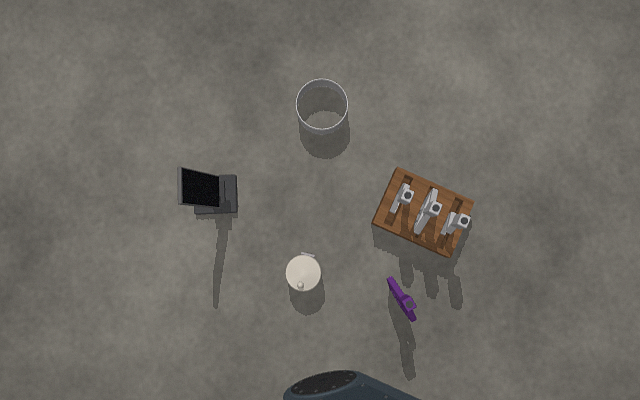

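The pictures show three attachments in the block: stubs at about (268,275), (232,298), (194,323) in scene. The middle one has the wide frame. The purple decoy stands at (175,240), and the phone at (380,125) faces roughly -y. Next I'll measure the geometry.

```bash
python3 - <<'E'
from h import *
S={n:np.load(n+".npz") for n in("scene","top")}
for n in S:
    W=S[n]["W"];d=S[n]["d"];im=S[n]["im"].astype(int); ok=d>0
    x,y,z=W[...,0],W[...,1],W[...,2]
    B=ok&(abs(x-.545)<.15)&(abs(y+.18)<.15)&(im[...,2]<im[...,0]*0.7)&(abs(z-.045)<.006)
    r=cv2.minAreaRect(W[B][:,:2].astype(np.float32)*1000);print(n,"block",B.sum(),np.round(r[0],1),np.round(r[1],1),round(r[2],1),W[B][:,2].mean())
    T=ok&(abs(x-.545)<.15)&(abs(y+.18)<.15)&(z>.148)
    k,l,st,c=cv2.connectedComponentsWithStats(T.astype(np.uint8))
    for i in range(1,k):
        if st[i,4]>15:
            p=W[l==i]; print(" stub",st[i,4],np.round((p.min(0)+p.max(0))/2,4),np.round(p.mean(0),4))
    A=ok&(abs(x-.55)<.13)&(abs(y+.18)<.13)&(z>.055)&(z<.108)&(im.max(-1)-im.min(-1)<40)
    k,l,st,c=cv2.connectedComponentsWithStats(A.astype(np.uint8))
    for i in range(1,k):
        if st[i,4]>30:
            p=W[l==i]; r=cv2.minAreaRect(p[:,:2].astype(np.float32)*1000);print(" frame",st[i,4],np.round(p.mean(0),3),np.round(r[0]),np.round(r[1]),round(r[2],1))
    # phone: screen dark pixels
    P=ok&(abs(x-.585)<.1)&(abs(y-.3)<.1)&(z>.06)
    p=W[P]; 
    for _ in range(4):
        c=p.mean(0); nrm=np.linalg.svd(p-c,full_matrices=False)[2][2]; e=abs((W[P]-c)@nrm); p=W[P][e<.004]
    nrm*=np.sign(nrm[2]); 
    up=np.array([0,0,1])-nrm*nrm[2];up/=np.linalg.norm(up);ac=np.cross(up,nrm)
    q=np.stack([p@ac,p@up],-1)*1000; r=cv2.minAreaRect(q.astype(np.float32))
    m=(r[0][0]*ac+r[0][1]*up)/1000+nrm*(c@nrm)
    print(" phone",len(p),P.sum(),"n",np.round(nrm,4),"lean",np.arcsin(nrm[2]),"az",np.arctan2(nrm[1],nrm[0]),np.round(r[1],1),r[2],"mid",np.round(m,4),"rms",((p-c)@nrm).std())
E
```

```text
scene block 5872 [ 538.7 -181.3] [190.  141.4] 65.2 0.044753336952792856
 stub 244 [ 0.5648 -0.1255  0.1543] [ 0.5666 -0.1266  0.1569]
 stub 264 [ 0.5391 -0.1819  0.1545] [ 0.5408 -0.1825  0.157 ]
 stub 300 [ 0.5136 -0.2377  0.1546] [ 0.5151 -0.2382  0.1569]
 frame 220 [ 0.588 -0.137  0.084] [ 587. -136.] [13. 30.] 65.0
 frame 298 [ 0.569 -0.196  0.088] [ 569. -195.] [14. 42.] 65.4
 frame 127 [ 0.519 -0.24   0.062] [ 519. -240.] [14. 24.] 63.0
 phone 2040 2067 n [ 0.0395 -0.9486  0.3141] lean 0.3195119697419356 az -1.5291506665889414 [ 75.2 140.8] 0.04326866194605827 mid [0.5845 0.3004 0.1267] rms 0.0013308217451917272
top block 3366 [ 540.7 -180.3] [191.7 141.1] 65.0 0.04551710031109646
 stub 142 [ 0.5663 -0.1225  0.1559] [ 0.5661 -0.1225  0.158 ]
 stub 147 [ 0.5397 -0.1796  0.1561] [ 0.5403 -0.1785  0.1579]
 stub 150 [ 0.5152 -0.236   0.1556] [ 0.5145 -0.2347  0.1577]
 frame 37 [ 0.594 -0.133  0.082] [ 593. -135.] [14. 19.] 67.9
 frame 323 [ 0.537 -0.175  0.081] [ 541. -179.] [ 15. 108.] 66.1
 frame 107 [ 0.508 -0.23   0.077] [ 513. -234.] [13. 46.] 66.9
 phone 1389 1450 n [ 0.0328 -0.9476  0.3178] lean 0.32346056522372013 az -1.5361427688802645 [143.2  74.8] 89.99905395507812 mid [0.5863 0.3018 0.1277] rms 0.0011750043091980744
```

The middle attachment is the wide one: 108 × 15 mm against 46 mm or less for the others, and it sits at the block's centre. I'll grasp its stub with the fingers closing along the slot, clear of the neighbouring stubs.

```bash
cat >> h.py <<'E'
a=np.radians(65.2)-np.pi/2
RB=np.array([[np.cos(a),-np.sin(a),0],[np.sin(a),np.cos(a),0],[0,0,1]])  # beater axes in the block
stub=np.array([.5397,-.1808,.133])
n=np.array([.0362,-.9481,.316]);n/=np.linalg.norm(n)
up=np.array([0,0,1])-n*n[2];up/=np.linalg.norm(up)
mid=np.array([.5854,.3011,.1272])-.004*up
show=mid+.15*n
RS=np.stack([np.cross(-n,up),-n,up],1)  # beater axes at show
def tool(R,s): y=s*R[:,0];z=-R[:,2];return np.stack([np.cross(y,z),y,z],1)
E
python3 - <<'E'
from h import *
print(RB,RS,mid,show)
for s in(1,-1):
    print(s,[np.round(q,2) if q is not None else None for q in(manip.inverse_kinematics(stub-[0,0,.016],tool(RB,s)),manip.inverse_kinematics(stub+[0,0,.164],tool(RB,s)),manip.inverse_kinematics(show+.05*up-.016*up,tool(RS,s)),manip.inverse_kinematics(show+.05*up-.016*up+[0,0,.1],tool(RS,s)))])
E
```

```text
[[ 0.90777748  0.41945208  0.        ]
 [-0.41945208  0.90777748  0.        ]
 [ 0.          0.          1.        ]] [[ 9.99271878e-01 -3.61989131e-02 -1.20562469e-02]
 [ 3.81538255e-02  9.48071535e-01  3.15760433e-01]
 [ 1.73472348e-18 -3.15990513e-01  9.48762350e-01]] [0.58544822 0.29983696 0.12340495] [0.59087806 0.15762623 0.17080353]
1 [array([-0.41,  0.53,  1.7 , -0.  ,  0.92,  0.03]), array([-0.41,  0.33,  1.52, -0.  ,  1.3 ,  0.03]), array([ 0.33,  0.55,  1.45, -0.32,  1.25,  0.41]), array([ 0.33,  0.47,  1.33, -0.31,  1.44,  0.35])]
-1 [None, None, array([ 0.33,  0.55,  1.45, -0.32,  1.25, -2.73]), array([ 0.33,  0.47,  1.33, -0.31,  1.44, -2.79])]
```

```bash
python3 - <<'E'
from h import *
T=tool(RB,1); g=stub-[0,0,.016]
manip.move_ptp(g+[0,0,.10],T)
manip.move_l(g,T,.12)
print("f",np.round(manip.current_force(),1),manip.current_time())
manip.set_gripper(0.0,80)
print("grip",manip.current_grip_width(),manip.current_grip_force(),np.round(manip.current_force(),1),manip.current_ee_pos())
manip.move_l(g+[0,0,.03],T,.06)
print("f",np.round(manip.current_force(),1),manip.current_time())
manip.move_l(g+[0,0,.19],T,.15)
print("grip",manip.current_grip_width(),np.round(manip.current_force(),1),manip.current_time())
for nn in("scene","top"):
    im,d,W=cloud(nn); cv2.imwrite(f"pics/{nn}2.png",im[...,::-1]); np.savez(f"{nn}2.npz",im=im,d=d,W=W)
E
```

```text
f [-0.1 -0.8 -0.4] 3.85
grip 0.2923227425662444 78.63555192947388 [-1.1  1.3  4.8] [ 0.53974097 -0.18077452  0.11730479]
f [-0.7 -0.2 -2.7] 5.075
grip 0.29753727742604275 [ 0.5 -0.5 -2.2] 6.2917
```

View pics/scene2.png

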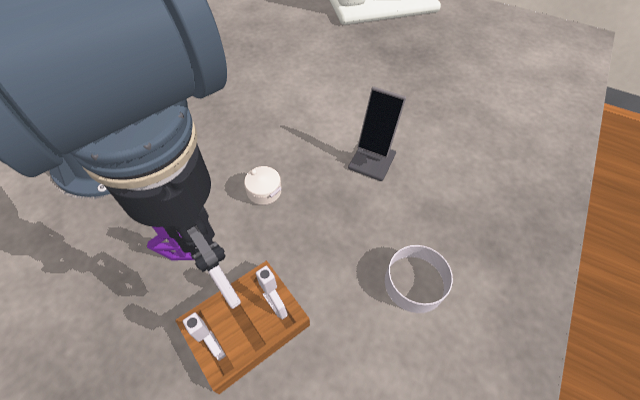

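The beater is in the grip and clear of the block (around 220,275). Both hooks are still in place. Now I'll take it to the phone.

```bash
python3 - <<'E'
from h import *
T=tool(RS,1); g=show+.034*up
manip.move_ptp(g+[0,-.02,.12],T)
manip.move_l(g,T,.10); manip.dwell(.5)
print(manip.current_grip_width(),manip.current_ee_pos()-g,manip.current_time(),np.round(manip.current_force(),1))
for nn in("scene","top"):
    im,d,W=cloud(nn); cv2.imwrite(f"pics/{nn}3.png",im[...,::-1]); np.savez(f"{nn}3.npz",im=im,d=d,W=W)
    for k in ("beater_mid","screen"): print(nn,k,[(np.round(r["at"],3).tolist(),round(r["confidence"],2)) for r in manip.look_for(nn,k)])
    # points in show frame
    L=(W-show)@RS
    M=(d>0)&(abs(L[...,0])<.07)&(abs(L[...,1])<.05)&(L[...,2]>-.095)&(L[...,2]<.02)
    p=L[M]; print(nn,len(p))
    if len(p)>30:
        c=p.mean(0); print(" mean",np.round(c,4),"min",np.round(np.percentile(p,1,axis=0),4),"max",np.round(np.percentile(p,99,axis=0),4),"plane n",np.round(np.linalg.svd(p-c,full_matrices=False)[2][2],3))
E
```

```text
0.29771482442926334 [-2.41145354e-06  7.60669029e-06  9.03462712e-06] 9.5417 [ 0.5  0.7 -2.6]
scene beater_mid [([0.591, 0.152, 0.162], 0.6), ([0.521, -0.237, 0.131], 0.57)]
scene screen [([0.596, 0.293, 0.106], 0.85), ([0.516, -0.237, 0.131], 0.72)]
scene 1399
 mean [ 0.0008 -0.0057 -0.0259] min [-0.0499 -0.0094 -0.0743] max [0.0508 0.0047 0.0188] plane n [-0.004  1.    -0.002]
top beater_mid [([0.591, 0.15, 0.16], 0.86), ([0.349, -0.12, 0.091], 0.68)]
top screen [([0.814, 0.049, 0.031], 0.26)]
top 859
 mean [ 0.0001 -0.0035 -0.0235] min [-0.05   -0.0078 -0.072 ] max [0.0519 0.0064 0.0186] plane n [ 0.004  1.    -0.009]
```

View pics/scene3.png

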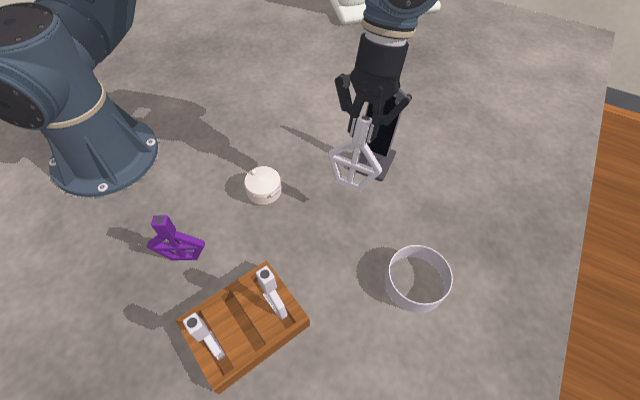

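The beater (355,160) is held in front of the phone. Its measured plane is within about 0.5° of the screen's. It is centred to about 1 mm across, and its foot is at -74 mm against the expected -75 mm. Handing in.

```bash
python3 -c "
from bench import manip
print(manip.sign_off())"
```

```text
the job is handed in; nothing more can be done
None
```

The job is handed in: the arm is holding the flat beater still, stub up, 15 cm out from the phone's screen and parallel to it to within about 0.5° by the camera measurements; the dough hooks, salt cellar, cake ring and phone were left alone.

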